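Lever up a sagging tube-rack carrier and shim it level

ROBOT

A 6-joint arm with a two-finger parallel gripper is mounted at the origin on the work surface. World frame = base frame: x ahead of the robot, y to its left, z up, the work surface at z = 0. Lengths are in m, angles in rad, forces in N, time in s.
With the tool pointing down it reaches from about 0.25 to 0.775 m from the base axis. Payload 4 kg.
Tool frame: the origin (TCP) lies midway between the tips of the shut fingers; the grasp point (between the pads) lies grip_point_offset behind it (grip_point_offset is the distance from the TCP to the grasp point, in m); z points along the fingers, y is the line along which they close (so a half turn about z gives the same grasp; the last joint's range is limited). The gripper opens to 94 mm and grips with 3 to 60 N. Pads are 16 mm wide; open, the fingers measure 119 mm over their backs; the gripper's body (75 mm by 177 mm) begins 78 mm behind the grasp point.
Start: joints at [1.144, 0.087, 1.371, -0, 1.684, -0.103], TCP at [0.175, 0.521, 0.206] pointing down, gripper open.
Joint ranges: [-3.1, 3.1], [-0.76, 2.03], [0.27, 2.55], [-1.08, 4.22], [0.17, 2.65], [-2.57, 2.57]. Speed limits (rad/s): [2.79, 2.79, 3.14, 3.14, 3.14, 3.14].

INTERFACE

Orientations are given as [roll, pitch, yaw] about the fixed x, y, z axes, in that order (R = Rz(yaw) Ry(pitch) Rx(roll)).
In Python, from bench import * gives the robot as it stands. The module is installed in compiled form; this text tells all that it offers.
- The arm moves only by the tool apply_moves, never from a script. Its argument "commands" is a list of rows, each a list of 7 numbers: the turn, a rotation vector about the world's x, y, z in rad, then the shift along the world's x, y, z in m, then the opening in per cent of the stroke, from 0 (shut) to 100 (fully open). In form: [[ax, ay, az, x, y, z, jaw], ...]. A call has exactly 5 rows; each row is the pose to reach, as a shift and turn from the pose commanded when the call began; what a row does not reach only later rows make up. A row lasts 1/10 s, in which the tool goes at most 50 mm and 8.59 degrees, less where a joint would pass 70% of its speed; a pose out of reach is approached as far as the arm can. A call with a gripper value outside its range is refused whole. The fingers move at their own pace and stop on an object; the grip force is fixed at half the most. Time passes only in rows, so rows that repeat a pose let the fingers close, or fill a call up. It gives the time, the measured TCP pose, the force, the opening and the grip force at its end, in the units of the state.
- get_obs(): the state, without advancing time (a new reading comes with each control period).
- snapshot(name): name is "side" or "top"; returns a dict with "pixels" (420x560x3 uint8, red, green, blue), "vertical_fov" (degrees; the focal length in pixels is half the picture's height over the tangent of half this angle, whatever the lens; pixels are square), "cx", "cy" (the principal point, pixels), "rvec" (rotation vector, rad) and "tvec" (3), from world to camera coordinates, as OpenCV has them. Camera axes: x right, y down, z forward; pixel columns grow to the right and rows downward; lengths in m; the calibration is good to about 2 mm. A picture is of the moment at which its call begins. There is no depth.
- close_job(): hands the job in; it is judged then, once.
Trained networks look in the newest picture that a camera, given by its name, has taken for a name from the list of things; names that differ only in an ending like _2 or _b are one class to them, and where a whole thing is asked for, a point or a joint stands for the part that bears it (a point fixed in the world has none). Each returns a list of dicts, best first, with "score" (0 to 1); they miss things now and then, are a little off and sometimes report something else, mostly with a low value. They report only what shows in the picture. A call takes as long as a camera call. They do not tell look-alikes from the thing itself.
- masks_of(camera, query): "mask" (420x560 bool, what is visible of it) and "extent" ([left, top, right, bottom] in pixels, round what is visible of it).
- place_of(camera, query): "pixel" ([column, row] in pixels: a listed point, or the origin of a listed thing).
The state is a dict: "time": time; "joint_positions": joint angles; "qvel": joint speeds; "joint_torque": joint torques, N m; "tool_pos": TCP position; "ee_rot": TCP orientation; "wrist_force": force on the tool from outside, world axes, zero at the start; "wrist_torque": the same for the moment, N m; "width": finger opening in m; "finger_force": force on a finger pad.
Only numpy, scipy, OpenCV 4.12 (cv2) and the standard library are available. Lean on these libraries where they do the work, as an engineer would, in place of code of your own. Each camera call takes 0.05 s, during which the arm holds its last target. There are 200 camera calls.

TASK

The tube-rack carrier sags at the front: with the pry bar over the orange fulcrum block, lever its front edge up from below and leave the heavy-handled bar holding it up while you slip the yellow shim, lying flat on the bench and nose first, well under the edge along the green stripe. Then draw the bar out so that the carrier comes down gently and stands level on the shim, and lay the bar flat on the bench, clear of the carrier and the block. Lift the carrier gently and only with the bar, never by gripping or pushing it with the gripper, and leave the bottle, the jar and the cork ring where they are.

Things in the scene. Friction and masses are not known exactly. Their poses are not given: they have to be found in the camera images.
- station: Fixed grey instrument column, 200 mm tall with purple cap, that carries the carrier on a hinge along its foot. Origin on the bench right below the middle of the carrier's lower front edge. +y points from that edge horizontally to the hinge (200 mm away), x runs along the edge, z up; the open working side is -y. Never moves during the work.
- carrier: Hinged carrier of glass tubes, 220 mm wide, 200 mm from hinge to front face (at -y of its frame), 1.1 to 1.9 kg. Origin on the hinge line, 30 mm above the bench, in the plane of its flat underside; z normal to the underside, vertical when level. It starts nose-down by 0.05 rad (on the hinge's stop, nothing under it), can swing up to 0.15 rad above level, and falls back when not held.
- carrier_ledge (a point): Middle of the lower outer edge of a 14 mm thick ledge that juts out 45 mm beyond the carrier's front face across its whole width, 75 mm above the plane of the underside (about 93 mm over the bench when sagging). A gripper working under it must lean away from the carrier.
- carrier_edge (a point): Middle of the carrier's lower front edge: 20 mm above the bench at the start, 30 mm when level, about 38 mm when the bar holds it up.
- fulcrum: Fixed orange fulcrum block with a round steel ridge (radius 8 mm, 60 mm long along the block's x, top 25 mm above the bench). Origin on the bench below the ridge, 35 to 41 mm in front of the carrier's edge, 45 to 75 mm to one side of its middle (either side). Axes parallel to the station's. A foot 70 mm wide, 10 mm high reaches from 15 mm behind (+y) to 60 mm in front of the ridge.
- stripe: Flat green stripe on the bench, 36 mm wide, square to the carrier's edge, on the other side of the middle from the fulcrum. It marks where the shim goes. Origin on its centre line, 35 to 41 mm in front of the edge; axes parallel to the station's; it reaches from 30 mm behind (+y) to 85 mm in front (-y) of the origin.
- bar: Loose steel pry bar, 240 x 26 mm, 0.8 kg, flat underside. Origin at the middle of the underside; +x to the tip, z up. From the tip: 70 mm blade 5 mm thick, shank 8 mm thick, last 90 mm red handle 22 mm thick. Mass centre 48 mm from the origin towards the handle. With the tip about 20 mm behind the carrier's edge and the blade on the ridge, its own weight keeps the handle's end on the bench and the carrier up.
- bar_tip (a point): Middle of the tip's end, on the bar's underside (120 mm from the bar's origin).
- shim: Loose yellow shim block, 110 mm long, 36 mm wide, 30 mm high, 0.18 kg. Origin at the middle of its underside, +x to the nose (its first 20 mm is only 22 mm high), z up. A black line goes round it 37 mm behind the nose: push it in to about there.
- shim_nose (a point): Nose end of the shim, on its underside (55 mm from its origin).
- amber_bottle: Bystander: loose amber bottle, 72 mm diameter, 150 mm tall, standing; origin at the centre of its base.
- white_jar: Bystander: loose white jar, 64 mm diameter, 90 mm tall, standing; origin at the centre of its base.
- cork_ring: Bystander: loose cork ring, 104 mm outer and 52 mm inner diameter, 34 mm high, lying; origin at the centre of its base.
Mind the look-alikes: they are no part of the job. Of the things like the shim, leave any that is purple; of the rest the smaller one is meant. Leave any blue look-alike of the fulcrum alone.

How it is judged:
By the outcome, as a careful person would: the job done as asked, in the order asked, and still so for the second after the job is handed in, with the robot touching nothing.
It also fails if it takes over 72 s, if anything falls off the work surface, if the arm or the gripper's body presses on something with over 40 N, if the wrist force passes 120 N, or if a joint passes its speed limit or range.

## Working session

There is one attempt and no reset: what is moved stays moved. The work goes in short steps, Python scripts to look and compute and a tool call to move; the robot and the scene stay as the last step left them, time stands still between calls to the robot, and variables do not carry over. Pictures are saved under pics/ and viewed, at most 10 in all, crops included, and the job is handed in when it is done.

Besides the shell and the picture viewer there is one more tool, called after ">>>" as name(argument=value, ...) on one line, values as JSON. apply_moves: Moves the arm, as the interface text tells. Its arguments: {"type":"object","properties":{"commands":{"type":"array"}},"required":["commands"]}

```bash
mkdir -p pics; cat > h.py <<'E'
from bench import *
import numpy as np, cv2
def snap(n):
    s=snapshot(n); f=210/np.tan(np.radians(s["vertical_fov"]/2))
    K=np.array([[f,0,s["cx"]],[0,f,s["cy"]],[0,0,1.]]); R=cv2.Rodrigues(np.array(s["rvec"],float))[0]
    return dict(img=s["pixels"][:,:,::-1].copy(),K=K,R=R,t=np.array(s["tvec"],float).ravel())
def w(c,px,z):
    d=c["R"].T@np.linalg.inv(c["K"])@np.array([px[0],px[1],1.]); o=-c["R"].T@c["t"]
    return o+d*(z-o[2])/d[2]
def pr(c,P):
    q=c["K"]@(c["R"]@np.array(P,float)+c["t"]); return q[:2]/q[2]
def tri(c1,p1,c2,p2):
    P=[c["K"]@np.c_[c["R"],c["t"]] for c in(c1,c2)]
    X=cv2.triangulatePoints(P[0],P[1],np.array(p1,float).reshape(2,1),np.array(p2,float).reshape(2,1)).ravel(); return X[:3]/X[3]
E
python3 - <<'E'
from h import *
np.set_printoptions(precision=4,suppress=True)
C={n:snap(n) for n in("side","top")}
for n in C:
    cv2.imwrite(f"pics/{n}0.png",C[n]["img"]); print(n,"cam",-C[n]["R"].T@C[n]["t"])
for q,z in [("station",0),("carrier_ledge",.093),("carrier_edge",.02),("fulcrum",0),("stripe",0),("bar",0),("bar_tip",0),("shim",0),("shim_nose",0),("amber_bottle",0),("white_jar",0),("cork_ring",0)]:
    for n in C:
        for d in place_of(n,q)[:4]: print(q,n,round(d["score"],2),np.round(d["pixel"]),w(C[n],d["pixel"],z))
o=get_obs();print(o)
E
```

```text
side cam [ 0.2146 -0.8747  0.8697]
top cam [ 0.294  -0.0162  1.698 ]
station side 0.97 [248. 187.] [0.5188 0.1864 0.    ]
station top 0.71 [310. 193.] [ 0.6215 -0.1592  0.    ]
station top 0.65 [200. 220.] [0.5229 0.1855 0.    ]
carrier_ledge side 0.59 [256. 170.] [0.5371 0.1462 0.093 ]
carrier_ledge top 0.91 [215. 214.] [0.5294 0.1322 0.093 ]
carrier_edge side 0.73 [251. 184.] [0.5279 0.1752 0.02  ]
carrier_edge side 0.63 [333. 198.] [0.7466 0.0119 0.02  ]
carrier_edge top 0.68 [200. 219.] [0.5233 0.1855 0.02  ]
fulcrum side 0.85 [237. 198.] [0.4682 0.1443 0.    ]
fulcrum side 0.58 [215. 230.] [0.3657 0.0272 0.    ]
fulcrum top 0.91 [216. 234.] [0.4798 0.1339 0.    ]
fulcrum top 0.81 [252. 269.] [0.3749 0.0185 0.    ]
stripe side 0.56 [275. 190.] [0.5988 0.1399 0.    ]
stripe side 0.3 [317. 251.] [ 0.6121 -0.1609  0.    ]
stripe top 0.72 [212. 198.] [0.5957 0.1521 0.    ]
bar side 0.62 [280. 262.] [ 0.4995 -0.1583  0.    ]
bar top 0.63 [258. 148.] [0.7633 0.0125 0.    ]
bar top 0.58 [306. 232.] [ 0.4956 -0.1506  0.    ]
bar_tip side 0.6 [320. 251.] [ 0.6194 -0.1625  0.    ]
bar_tip 
[... 905 characters left out ...]
[353. 242.] [ 0.7238 -0.1648  0.    ]
white_jar top 0.69 [306. 154.] [ 0.7481 -0.146   0.    ]
cork_ring side 0.77 [335. 199.] [ 0.7638  0.0255 -0.    ]
cork_ring top 0.83 [257. 148.] [0.7643 0.0131 0.    ]
{'time': 1.3, 'joint_positions': array([ 1.1439,  0.0872,  1.3707, -0.    ,  1.6836, -0.1031]), 'qvel': array([-0.0016,  0.0018,  0.0014, -0.0017,  0.0012, -0.0012]), 'joint_torque': array([  0.0001, -34.0041, -30.2594,   0.0718,   0.024 ,  -0.    ]), 'tool_pos': array([0.175 , 0.5214, 0.2055]), 'ee_rot': array([3.1415, 0.    , 2.8178]), 'wrist_force': array([ 0.2336, -0.0076,  0.1091]), 'wrist_torque': array([ 0.0251, -0.0113, -0.0133]), 'finger_force': 0.0, 'width': 0.09388122386932563}
```

View pictures.

```bash
python3 - <<'E'
import cv2,numpy as np
t=cv2.imread("pics/top0.png");s=cv2.imread("pics/side0.png")
cv2.imwrite("pics/t1.png",cv2.resize(t[110:320,170:450],None,fx=2.85,fy=2.85,interpolation=cv2.INTER_CUBIC))
cv2.imwrite("pics/s1.png",cv2.resize(s[90:400,170:440],None,fx=1.93,fy=1.93,interpolation=cv2.INTER_CUBIC))
E
```

```text
(no output)
```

View pics/t1.png

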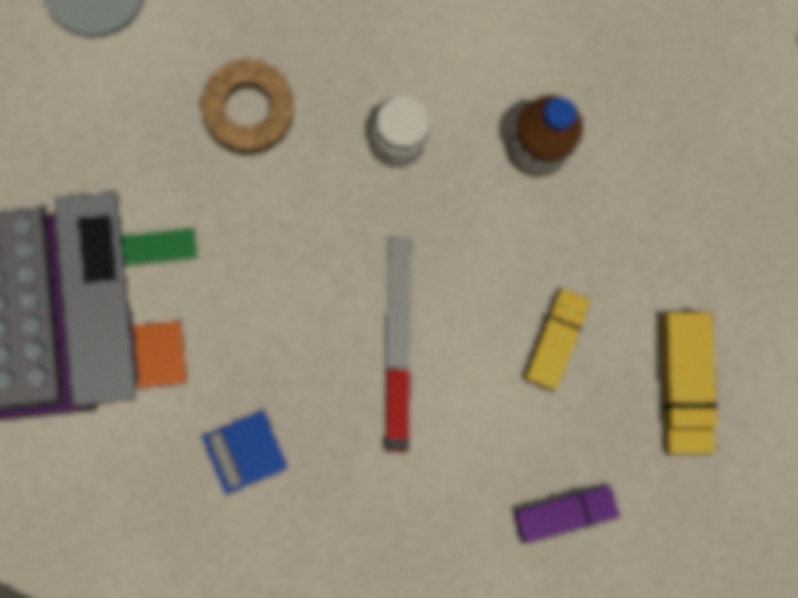

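View pics/s1.png

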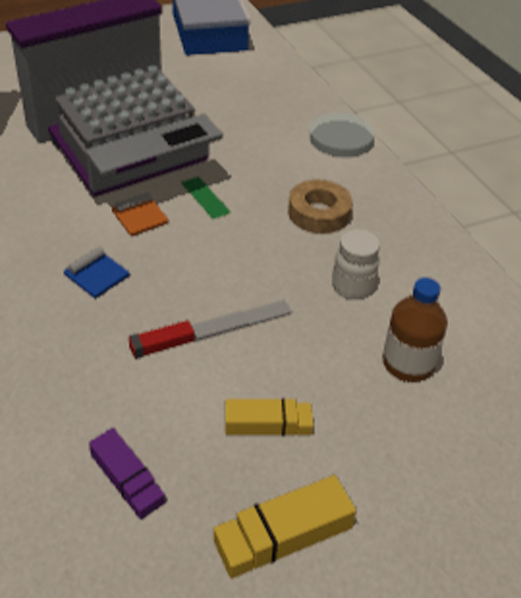

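The small yellow block at top px (363,234) is the shim. The big yellow one at (410,241) and the purple one at (367,291) are look-alikes. The orange fulcrum is at (216,234); the blue look-alike at (252,269) stays where it is. Both crops confirm this: bar handle is at low x with the tip towards +x, and the carrier front faces world -y.

```bash
python3 - <<'E'
from h import *
import bench
print([n for n in dir(bench) if not n.startswith('_')], getattr(bench,'grip_point_offset',None))
np.set_printoptions(precision=4,suppress=True)
def W(c,pts,z): return np.array([w(c,p,z)[:2] for p in pts])
C={n:snap(n) for n in("side","top")}
def rect(n,m,z,lab):
    ys,xs=np.nonzero(m); P=W(C[n],np.c_[xs,ys],z)
    (c,s,a)=cv2.minAreaRect(P.astype(np.float32)*1000); u,S,v=np.linalg.svd(P-P.mean(0),full_matrices=False)
    print(lab,n,"n",len(P),"ctr",np.array(c),"size",np.array(s),"ang",a,"pca",v[0],np.degrees(np.arctan2(v[0,1],v[0,0])),"mean",P.mean(0))
for n in C:
    hsv=cv2.cvtColor(C[n]["img"],cv2.COLOR_BGR2HSV).astype(int); H,S,V=hsv[...,0],hsv[...,1],hsv[...,2]
    def big(m):
        k,l,st,_=cv2.connectedComponentsWithStats(m.astype(np.uint8)); return l==1+np.argmax(st[1:,4])
    rect(n,big((abs(H-60)<20)&(S>110)),0,"stripe")
    rect(n,big((H>7)&(H<14)&(S>175)&(V>110)),.01,"orange")
    rect(n,big(((H<5)|(H>174))&(S>140)),.022 if n=="top" else .015,"handle")
    for q,z in(("bar",.005),("shim",.03)):
        for d in masks_of(n,q)[:2 if q=="bar" else 3]: rect(n,d["mask"],z,q+" %.2f"%d["score"])
# ledge front edge in top picture
for n in ["top"]:
    for d in masks_of(n,"carrier_ledge")[:1]:
        print(d["score"],d["extent"]); m=d["mask"]; e=[]
        for r in range(int(d["extent"][1])+3,int(d["extent"][3])-3):
            xs=np.nonzero(m[r])[0]
            if len(xs): e.append((xs.max()+.5,r))
        P=W(C[n],e,.1); print("ledge line slope dy/dx",np.polyfit(P[:,0],P[:,1],1),P[0],P[-1])
E
```

```text
['IKError', 'close_job', 'get_obs', 'grip_point_offset', 'masks_of', 'place_of', 'snapshot'] 0.0188
stripe side n 199 ctr [599.1866 129.153 ] size [ 31.3749 107.0148] ang 8.42097282409668 pca [ 0.1455 -0.9894] -81.63110379196942 mean [0.5995 0.1276]
orange side n 251 ctr [478.5503 106.5465] size [68.8618 57.287 ] ang 6.224852085113525 pca [-0.9919 -0.1271] -172.6985579949176 mean [0.478  0.1058]
handle side n 304 ctr [ 431.3385 -157.3175] size [76.9432 38.0344] ang 0.07378223538398743 pca [-0.999  -0.0441] -177.47425762765405 mean [ 0.4319 -0.1575]
bar 0.59 side n 907 ctr [ 500.7372 -147.3199] size [242.2542  50.6854] ang 0.4889677166938782 pca [-0.9988  0.0486] 177.21504076960323 mean [ 0.4835 -0.1512]
shim 0.89 side n 753 ctr [ 505.0701 -336.7737] size [ 51.897  104.3964] ang 68.84852600097656 pca [ 0.9276 -0.3737] -21.942574230416554 mean [ 0.504  -0.3368]
shim 0.79 side n 847 ctr [ 317.0006 -346.421 ] size [ 41.8513 121.8019] ang 14.264041900634766 pca [ 0.2507 -0.9681] -75.47834884739449 mean [ 0.3177 -0.3489]
shim 0.63 side n 2146 ctr [ 463.692  -474.4645] size [165.4039  68.23
[... 572 characters left out ...]
43 -159.8259] size [238.1026  25.5854] ang 0.09712157398462296 pca [-1.     0.001] 179.9401849934623 mean [ 0.5016 -0.1592]
shim 0.73 top n 927 ctr [ 463.004  -474.5362] size [152.8174  59.9875] ang 1.2622191905975342 pca [-1.     -0.0092] -179.4741322669474 mean [ 0.4627 -0.474 ]
shim 0.71 top n 406 ctr [ 506.3979 -331.695 ] size [ 38.3471 109.5806] ang 70.92459869384766 pca [-0.9367  0.3501] 159.5039242385285 mean [ 0.5065 -0.3316]
shim 0.63 top n 446 ctr [ 318.0944 -340.6908] size [ 38.2372 112.4243] ang 18.314319610595703 pca [ 0.2993 -0.9542] -72.58513503027645 mean [ 0.3183 -0.3407]
0.78 [129.8, 178.3, 217.1, 260.4]
ledge line slope dy/dx [0.0347 0.117 ] [0.6287 0.1487] [0.4014 0.2318]
```

>>> apply_moves(commands=[[0,0,-0.1415,0.0135,-0.034,0,100],[0,0,-0.283,0.027,-0.068,0,100],[0,0,-0.4245,0.0405,-0.102,0,100],[0,0,-0.566,0.054,-0.136,0,100],[0,0,-0.7075,0.0675,-0.17,0,100]])

```text
time: 2.15
tool_pos: [0.2428, 0.3501, 0.2056]
ee_rot: [3.141, 0.0, 2.105]
wrist_force: [0.8, -0.7, -0.2]
width: 0.0939
finger_force: 0.0
```

>>> apply_moves(commands=[[0,0,-0.1415,0.0135,-0.034,0,100],[0,0,-0.283,0.027,-0.068,0,100],[0,0,-0.4245,0.0405,-0.102,0,100],[0,0,-0.566,0.054,-0.136,0,100],[0,0,-0.7075,0.0675,-0.17,0,100]])

```text
time: 2.65
tool_pos: [0.3103, 0.1801, 0.2058]
ee_rot: [3.141, -0.001, 1.397]
wrist_force: [1.2, -0.5, -0.2]
width: 0.094
finger_force: 0.0
```

>>> apply_moves(commands=[[0,0,-0.1415,0.0135,-0.034,0,100],[0,0,-0.283,0.027,-0.068,0,100],[0,0,-0.4245,0.0405,-0.102,0,100],[0,0,-0.566,0.054,-0.136,0,100],[0,0,-0.7075,0.0675,-0.17,0,100]])

```text
time: 3.15
tool_pos: [0.3778, 0.0099, 0.2058]
ee_rot: [3.141, -0.001, 0.689]
wrist_force: [0.2, 0.6, 0.9]
width: 0.0937
finger_force: 0.0
```

>>> apply_moves(commands=[[0,0,-0.1415,0.0135,-0.034,-0.01,100],[0,0,-0.283,0.027,-0.068,-0.03,100],[0,0,-0.4245,0.0405,-0.102,-0.05,100],[0,0,-0.566,0.054,-0.136,-0.07,100],[0,0,-0.7075,0.0675,-0.17,-0.09,100]])

```text
time: 3.65
tool_pos: [0.4454, -0.1602, 0.1149]
ee_rot: [3.141, -0.001, -0.019]
wrist_force: [0.2, 0.2, 0.9]
width: 0.094
finger_force: 0.0
```

>>> apply_moves(commands=[[0,0,0,0,0,-0.03,100],[0,0,0,0,0,-0.06,100],[0,0,0,0,0,-0.085,100],[0,0,0,0,0,-0.103,100],[0,0,0,0,0,-0.111,100]])

```text
time: 4.15
tool_pos: [0.4436, -0.1579, 0.0024]
ee_rot: [-3.14, 0.003, -0.012]
wrist_force: [0.4, 0.1, -0.3]
width: 0.0941
finger_force: 0.0
```

>>> apply_moves(commands=[[0,0,0,0,0,0,60],[0,0,0,0,0,0,30],[0,0,0,0,0,0,0],[0,0,0,0,0,0,0],[0,0,0,0,0,0,0]])

```text
time: 4.65
tool_pos: [0.4456, -0.1588, 0.0053]
ee_rot: [3.141, -0.001, -0.012]
wrist_force: [0.2, -0.0, 0.2]
width: 0.0571
finger_force: 0.0
```

>>> apply_moves(commands=[[0,0,0,0,0,0,0],[0,0,0,0,0,0.01,0],[0,0,0,0,0,0.03,0],[0,0,0,0,0,0.06,0],[0,0,0,0,0,0.09,0]])

```text
time: 5.15
tool_pos: [0.4447, -0.1584, 0.0959]
ee_rot: [-3.141, 0.0, -0.012]
wrist_force: [0.4, -0.9, -0.3]
width: 0.0172
finger_force: 0.0
```

>>> apply_moves(commands=[[0,0,0,0,0,0,60],[0,0,0,0,0,0,60],[0,0,0,0,0,0,60],[0,0,0,0,0,0,60],[0,0,0,0,0,0,60]])

```text
time: 5.65
tool_pos: [0.4442, -0.1582, 0.0931]
ee_rot: [-3.141, 0.002, -0.012]
wrist_force: [-0.2, 0.5, 0.3]
width: 0.054
finger_force: 0.0
```

```bash
python3 - <<'E'
from h import *
for n in("side","top"):
    c=snap(n); cv2.imwrite(f"pics/{n}1.png",c["img"])
    for q in("bar_tip","bar"):
        for d in place_of(n,q)[:2]: print(q,n,round(d["score"],2),np.round(d["pixel"],1),w(c,d["pixel"],0).round(4))
a,b=[cv2.imread(f"pics/{n}1.png") for n in("side","top")]
cv2.imwrite("pics/v2.png",cv2.resize(np.hstack([a[150:350,180:380],b[130:330,200:400]]),None,fx=2,fy=2))
E
```

```text
bar_tip side 0.59 [316.9 250.1] [ 0.6135 -0.1565  0.    ]
bar side 0.82 [279.  259.5] [ 0.5007 -0.1509  0.    ]
bar side 0.4 [379.5 278.9] [ 0.7241 -0.3102 -0.    ]
bar_tip top 0.82 [308.3 192.4] [ 0.6226 -0.1541  0.    ]
bar top 0.24 [212. 198.] [0.5948 0.1517 0.    ]
```

View pics/v2.png

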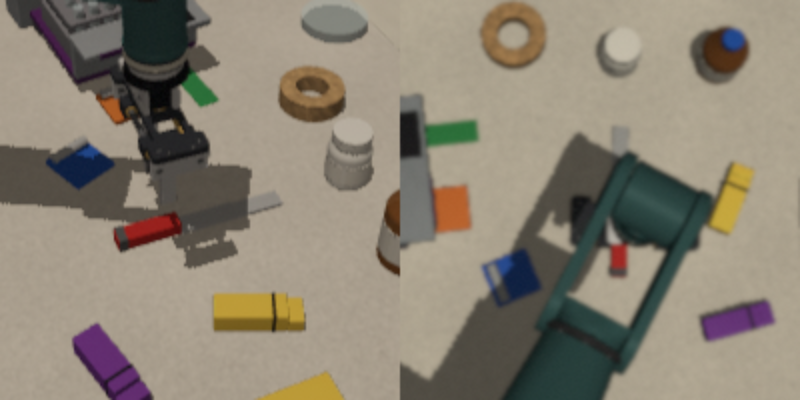

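The bar still lies where it was (tip at crop px (265,202) in the side view). I lifted before the fingers had closed, so I'll grasp again and wait longer.

>>> apply_moves(commands=[[0,0,0,0,0,-0.03,60],[0,0,0,0,0,-0.06,60],[0,0,0,0,0,-0.08,60],[0,0,0,0,0,-0.091,60],[0,0,0,0,0,-0.091,40]])

```text
time: 6.45
tool_pos: [0.4441, -0.1582, 0.0022]
ee_rot: [-3.141, 0.002, -0.012]
wrist_force: [-0.2, 0.1, 0.3]
width: 0.0513
finger_force: 0.0
```

>>> apply_moves(commands=[[0,0,0,0,0,0,0],[0,0,0,0,0,0,0],[0,0,0,0,0,0,0],[0,0,0,0,0,0,0],[0,0,0,0,0,0,0]])

```text
time: 6.95
tool_pos: [0.446, -0.1562, 0.0048]
ee_rot: [-3.137, -0.002, -0.012]
wrist_force: [0.1, 6.9, 3.8]
width: 0.0256
finger_force: 30.0
```

>>> apply_moves(commands=[[0,0,0,0,0,0,0],[0,0,0,0,0,0,0],[0,0,0,0,0,0.01,0],[0,0,0,0,0,0.035,0],[0,0,0,0,0,0.07,0]])

```text
time: 7.45
tool_pos: [0.4417, -0.1574, 0.0709]
ee_rot: [-3.139, 0.008, -0.012]
wrist_force: [0.1, -0.1, -8.4]
width: 0.0256
finger_force: 29.9
```

>>> apply_moves(commands=[[0,0,0.114,0.0035,0.0065,0.005,0],[0,0,0.228,0.007,0.013,0.01,0],[0,0,0.342,0.011,0.0195,0.015,0],[0,0,0.456,0.0145,0.026,0.02,0],[0,0,0.571,0.0185,0.0325,0.0255,0]])

```text
time: 7.95
tool_pos: [0.4622, -0.1258, 0.0979]
ee_rot: [-3.14, 0.003, 0.563]
wrist_force: [-1.0, 0.7, -8.2]
width: 0.0256
finger_force: 29.9
```

>>> apply_moves(commands=[[0,0,0.114,0.0035,0.0065,0.005,0],[0,0,0.228,0.007,0.013,0.01,0],[0,0,0.342,0.011,0.0195,0.015,0],[0,0,0.456,0.0145,0.026,0.02,0],[0,0,0.571,0.0185,0.0325,0.0255,0]])

```text
time: 8.45
tool_pos: [0.4807, -0.0934, 0.1233]
ee_rot: [-3.138, 0.001, 1.134]
wrist_force: [-0.1, -0.3, -8.0]
width: 0.0257
finger_force: 29.9
```

>>> apply_moves(commands=[[0,0,0.114,0.0035,0.0065,0.005,0],[0,0,0.228,0.007,0.013,0.01,0],[0,0,0.342,0.011,0.0195,0.015,0],[0,0,0.456,0.0145,0.026,0.02,0],[0,0,0.57,0.0185,0.0325,0.0255,0]])

```text
time: 8.95
tool_pos: [0.4993, -0.061, 0.1488]
ee_rot: [-3.138, -0.0, 1.704]
wrist_force: [-0.5, -0.1, -7.5]
width: 0.0255
finger_force: 29.9
```

```bash
python3 - <<'E'
from h import *
np.set_printoptions(precision=4,suppress=True)
C={};P={}
for n in("side","top"):
    c=C[n]=snap(n); cv2.imwrite(f"pics/{n}3.png",c["img"])
    for q in("bar_tip","fulcrum","carrier_edge"):
        for d in place_of(n,q)[:2]:
            P.setdefault((q,n),d["pixel"]); print(q,n,round(d["score"],2),np.round(d["pixel"],1),w(c,d["pixel"],.15 if q=="bar_tip" else 0)[:2])
for q in("bar_tip","fulcrum","carrier_edge"):
    try: print(q,tri(C["side"],P[q,"side"],C["top"],P[q,"top"]))
    except KeyError: pass
o=get_obs(); print(o["tool_pos"],o["ee_rot"],o["joint_positions"],o["wrist_force"],o["wrist_torque"])
a,b=[cv2.imread(f"pics/{n}3.png") for n in("side","top")]
cv2.imwrite("pics/v3.png",cv2.resize(np.hstack([a[120:320,160:360],b[130:330,150:350]]),None,fx=2,fy=2))
E
```

```text
fulcrum side 0.71 [239.2 198.8] [0.4751 0.1384]
fulcrum side 0.66 [214.1 229.5] [0.3637 0.0288]
carrier_edge side 0.89 [245.6 179.3] [0.5262 0.2302]
bar_tip top 0.8 [220.2 231.6] [0.4712 0.109 ]
fulcrum top 0.76 [218.2 234. ] [0.4806 0.127 ]
fulcrum top 0.51 [252.9 269.9] [0.3716 0.0144]
carrier_edge top 0.93 [199.4 216.7] [0.5336 0.1886]
fulcrum [0.4768 0.1266 0.0099]
carrier_edge [0.5232 0.1853 0.0351]
[ 0.4999 -0.0613  0.1493] [-3.1403 -0.0002  1.6983] [-0.2345  0.003   1.5697 -0.0002  1.5702 -0.3621] [-0.2456 -0.283  -7.8724] [-0.1178  0.0113  0.015 ]
```

View pics/v3.png

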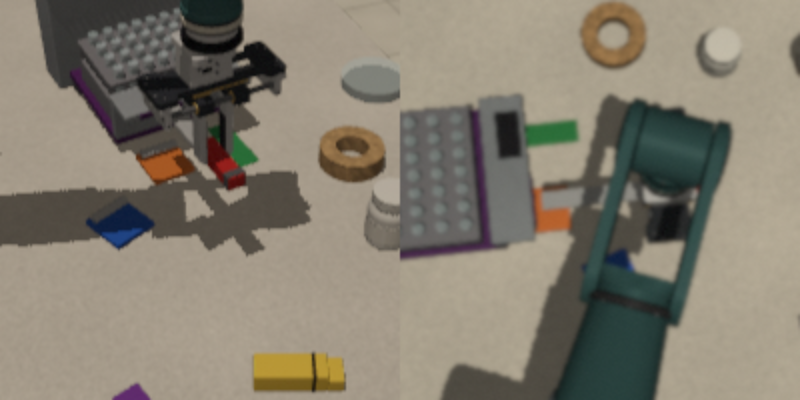

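>>> apply_moves(commands=[[-0.075,-0.01,0,-0.0004,0.005,-0.0096,0],[-0.15,-0.02,0,-0.0008,0.01,-0.019,0],[-0.226,-0.03,0,-0.0012,0.015,-0.029,0],[-0.302,-0.04,0,-0.0016,0.02,-0.0384,0],[-0.377,-0.049,0,-0.002,0.025,-0.048,0]])

```text
time: 9.85
tool_pos: [0.4983, -0.0354, 0.1016]
ee_rot: [3.14, 0.381, 1.698]
wrist_force: [0.3, 0.1, -9.3]
width: 0.026
finger_force: 29.9
```

```bash
python3 - <<'E'
from h import *
from scipy.spatial.transform import Rotation as Ro
np.set_printoptions(precision=4,suppress=True)
o=get_obs(); Rm=Ro.from_euler("xyz",o["ee_rot"]).as_matrix(); print(o["tool_pos"],Rm)
c={n:snap(n) for n in("side","top")}; p={n:place_of(n,"bar_tip")[:2] for n in c}
for n in c: print(n,[(round(d["score"],2),d["pixel"]) for d in p[n]])
e=Rm[:,0]; print("e",e); tip=o["tool_pos"]+.175*e-.004*(-Rm[:,2]); print("tip pred",tip,{n:pr(c[n],tip) for n in c})
try: print("tri",tri(c["side"],p["side"][0]["pixel"],c["top"],p["top"][0]["pixel"]))
except Exception as x: print(x)
cv2.imwrite("pics/v4.png",cv2.resize(c["side"]["img"][140:260,180:330],None,fx=5,fy=5,interpolation=cv2.INTER_CUBIC))
E
```

```text
[ 0.4983 -0.0354  0.1016] [[-0.1176  0.9919  0.0486]
 [ 0.9208  0.1273 -0.3686]
 [-0.3718  0.0014 -0.9283]]
side [(0.9, [240.2, 189.8])]
top [(0.63, [218.7, 237.5]), (0.62, [214.4, 233.9])]
e [-0.1176  0.9208 -0.3718]
tip pred [0.4779 0.1243 0.0329] {'side': array([240.7543, 193.304 ]), 'top': array([218.2047, 233.7192])}
tri [0.4685 0.12   0.0513]
```

View pics/v4.png

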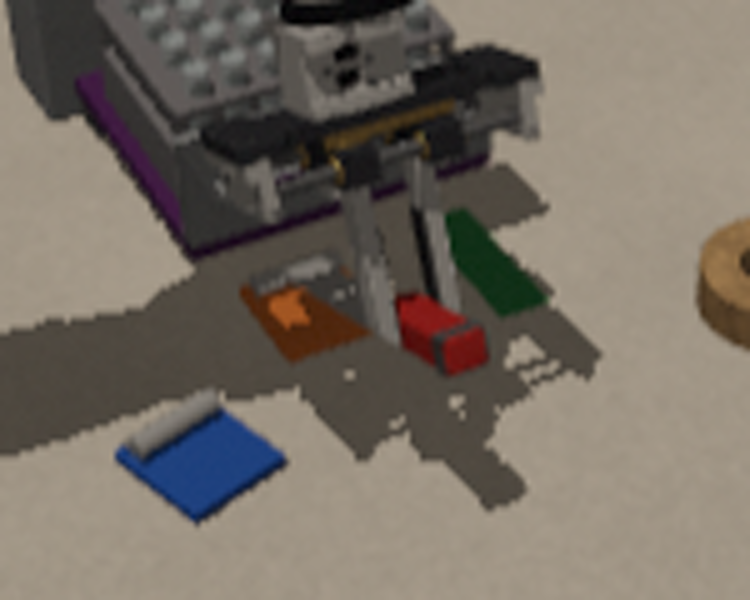

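>>> apply_moves(commands=[[0,0,0,-0.001,0.0074,-0.003,0],[0,0,0,-0.002,0.0148,-0.006,0],[0,0,0,-0.003,0.0221,-0.0089,0],[0,0,0,-0.004,0.0295,-0.0119,0],[0,0,0,-0.005,0.037,-0.0149,0]])

```text
time: 10.55
tool_pos: [0.4935, 0.0015, 0.087]
ee_rot: [3.141, 0.38, 1.699]
wrist_force: [-0.2, 1.4, -7.0]
width: 0.0256
finger_force: 30.0
```

>>> apply_moves(commands=[[0,0,0,-0.001,0.0074,-0.003,0],[0,0,0,-0.002,0.0148,-0.006,0],[0,0,0,-0.003,0.0221,-0.0089,0],[0,0,0,-0.004,0.0295,-0.0119,0],[0,0,0,-0.005,0.037,-0.0149,0]])

```text
time: 11.05
tool_pos: [0.4885, 0.0386, 0.072]
ee_rot: [3.141, 0.38, 1.7]
wrist_force: [-0.1, -0.8, -7.6]
width: 0.0258
finger_force: 30.0
```

```bash
python3 - <<'E'
from h import *
from scipy.spatial.transform import Rotation as Ro
np.set_printoptions(precision=4,suppress=True)
o=get_obs(); Rm=Ro.from_euler("xyz",o["ee_rot"]).as_matrix(); print(o["tool_pos"],o["wrist_force"],o["wrist_torque"])
c={n:snap(n) for n in("side","top")}
for q in("carrier_edge","carrier_ledge"):
  for n in c: print(q,n,[(round(d["score"],2),np.round(d["pixel"],1),w(c[n],d["pixel"],.02 if q=="carrier_edge" else .093)) for d in place_of(n,q)[:1]])
e=Rm[:,0]; tip=o["tool_pos"]+.175*e+.004*Rm[:,2]; print("tip pred",tip)
s=(tip[:2]-[.522,.186]); print("tip in station", s@[.9915,.13], s@[-.13,.9915])
E
```

```text
[0.4885 0.0386 0.072 ] [-0.0947 -0.7801 -7.5546] [ 0.6276  0.1199 -0.0216]
carrier_edge side [(0.94, array([248.4, 179.7]), array([0.5271, 0.1993, 0.02  ]))]
carrier_edge top []
carrier_ledge side [(0.93, array([254.7, 171.3]), array([0.5321, 0.1413, 0.093 ]))]
carrier_ledge top []
tip pred [0.4678 0.1983 0.0033]
tip in station -0.052176009603587044 0.019237560395581697
```

```bash
cat > lev.py <<'E'
import numpy as np
d=np.array([-.13,.9915,0]);z=np.array([0,0,1.]);R=np.array([.4755,.1378,.017])
def tcp(th,s,lift=0):   # th tip-down, s contact-to-tip along bar
    e=d*np.cos(th)-z*np.sin(th); n=d*np.sin(th)+z*np.cos(th)
    return R+(.008+lift)*n+(s-.175)*e+.004*n
E
python3 - <<'E'
from lev import *
np.set_printoptions(precision=4,suppress=True)
cur=np.array([.4885,.0385,.072]); t0=.38
for th in(.28,.2,.12,.04,-.03,-.09,-.14):
    s=.0612+ (.0005)*0
    P=tcp(th,s); print(th,"abs",P,"shift",P-cur,"turn",(th-t0)*np.array([-.9915,-.13]),"tip z",(P+.175*(d*np.cos(th)-z*np.sin(th)))[2]); cur=P;t0=th
E
```

```text
0.28 abs [0.4893 0.0326 0.06  ] shift [ 0.0008 -0.0059 -0.012 ] turn [0.0991 0.013 ] tip z 0.011619699567605488
0.2 abs [0.4897 0.0296 0.0514] shift [ 0.0004 -0.0031 -0.0086] turn [0.0793 0.0104] tip z 0.016602235889437156
0.12 abs [0.49   0.0272 0.0425] shift [ 0.0003 -0.0024 -0.0088] turn [0.0793 0.0104] tip z 0.021587316544164528
0.04 abs [0.4902 0.0255 0.0335] shift [ 0.0002 -0.0017 -0.009 ] turn [0.0793 0.0104] tip z 0.026543054027709727
-0.03 abs [0.4903 0.0247 0.0256] shift [ 0.0001 -0.0009 -0.008 ] turn [0.0694 0.0091] tip z 0.03083032501738059
-0.09 abs [0.4904 0.0244 0.0187] shift [ 0.     -0.0003 -0.0069] turn [0.0595 0.0078] tip z 0.03445200000706221
-0.14 abs [0.4904 0.0244 0.013 ] shift [-0.      0.0001 -0.0057] turn [0.0496 0.0065] tip z 0.03742263057077892
```

>>> apply_moves(commands=[[0.02,0.0026,0,0.0002,-0.0012,-0.0024,0],[0.04,0.005,0,0.0003,-0.0024,-0.0048,0],[0.06,0.008,0,0.0005,-0.0036,-0.0072,0],[0.08,0.0105,0,0.0006,-0.0048,-0.0096,0],[0.099,0.013,0,0.0008,-0.0059,-0.012,0]])

```text
time: 11.85
tool_pos: [0.4895, 0.0321, 0.0603]
ee_rot: [3.141, 0.278, 1.699]
wrist_force: [-0.2, 2.3, -5.9]
width: 0.0256
finger_force: 30.0
```

>>> apply_moves(commands=[[0.016,0.002,0,0.0001,-0.0006,-0.0017,0],[0.032,0.004,0,0.0002,-0.0012,-0.0034,0],[0.048,0.006,0,0.0003,-0.0018,-0.0052,0],[0.064,0.008,0,0.0004,-0.0024,-0.0069,0],[0.0793,0.0104,0,0.0004,-0.0031,-0.0086,0]])

```text
time: 12.35
tool_pos: [0.4898, 0.0294, 0.0516]
ee_rot: [3.141, 0.198, 1.7]
wrist_force: [-0.7, 5.2, -3.0]
width: 0.0257
finger_force: 30.0
```

>>> apply_moves(commands=[[0.016,0.002,0,0.0001,-0.0005,-0.0018,0],[0.032,0.004,0,0.0001,-0.001,-0.0035,0],[0.048,0.006,0,0.0002,-0.0014,-0.0053,0],[0.064,0.008,0,0.0003,-0.0019,-0.007,0],[0.0793,0.0104,0,0.0003,-0.0024,-0.0088,0]])

```text
time: 12.85
tool_pos: [0.49, 0.0274, 0.0427]
ee_rot: [3.142, 0.118, 1.7]
wrist_force: [-0.1, 6.4, -3.6]
width: 0.0257
finger_force: 30.0
```

>>> apply_moves(commands=[[0.016,0.002,0,0.0001,-0.0003,-0.0018,0],[0.032,0.004,0,0.0001,-0.0006,-0.0036,0],[0.048,0.006,0,0.0002,-0.0009,-0.0054,0],[0.064,0.008,0,0.0002,-0.0013,-0.0072,0],[0.0793,0.0104,0,0.0002,-0.0017,-0.009,0]])

```text
time: 13.35
tool_pos: [0.4901, 0.0263, 0.0336]
ee_rot: [-3.141, 0.036, 1.7]
wrist_force: [-0.4, 8.3, -3.4]
width: 0.0256
finger_force: 30.0
```

>>> apply_moves(commands=[[0.014,0.002,0,0,-0.0002,-0.0016,0],[0.028,0.004,0,0,-0.0004,-0.0032,0],[0.042,0.0055,0,0.0001,-0.0006,-0.0048,0],[0.056,0.0073,0,0.0001,-0.0008,-0.0064,0],[0.0694,0.0091,0,0.0001,-0.0009,-0.008,0]])

```text
time: 13.85
tool_pos: [0.4901, 0.026, 0.0259]
ee_rot: [-3.141, -0.035, 1.7]
wrist_force: [-0.7, 9.8, -3.1]
width: 0.0257
finger_force: 30.0
```

>>> apply_moves(commands=[[0.012,0.0016,0,0,-0.0001,-0.0014,0],[0.024,0.0032,0,0,-0.0001,-0.0028,0],[0.036,0.0047,0,0,-0.0002,-0.0042,0],[0.048,0.0063,0,0,-0.0002,-0.0056,0],[0.0595,0.0078,0,0,-0.0003,-0.0069,0]])

```text
time: 14.35
tool_pos: [0.49, 0.0262, 0.0192]
ee_rot: [-3.141, -0.095, 1.7]
wrist_force: [-0.2, 12.0, -1.3]
width: 0.0258
finger_force: 30.0
```

>>> apply_moves(commands=[[0.01,0.0013,0,0,0.0004,-0.0011,0],[0.02,0.0026,0,0,0.0008,-0.0022,0],[0.03,0.0039,0,0,0.0012,-0.0033,0],[0.04,0.0052,0,0,0.0016,-0.0044,0],[0.0496,0.0065,0,0,0.002,-0.0057,0]])

```text
time: 14.85
tool_pos: [0.4901, 0.0267, 0.0137]
ee_rot: [-3.141, -0.142, 1.701]
wrist_force: [-0.8, 7.2, 4.6]
width: 0.0259
finger_force: 30.0
```

```bash
python3 - <<'E'
from h import *
np.set_printoptions(precision=4,suppress=True)
o=get_obs(); print(o["tool_pos"],o["ee_rot"],o["wrist_force"],o["wrist_torque"])
c={n:snap(n) for n in("side","top")}
for q in("carrier_edge","carrier_ledge"):
  for n in c: print(q,n,[(round(d["score"],2),np.round(d["pixel"],1)) for d in place_of(n,q)[:1]])
cv2.imwrite("pics/v5.png",cv2.resize(c["side"]["img"][120:260,180:330],None,fx=4,fy=4,interpolation=cv2.INTER_CUBIC))
E
```

```text
[0.4901 0.0267 0.0137] [-3.1409 -0.1421  1.7007] [-0.8431  7.1658  4.572 ] [ 1.2616  0.389  -0.0268]
carrier_edge side [(0.73, array([247.6, 177.2]))]
carrier_edge top [(0.72, array([198.7, 218.9]))]
carrier_ledge side [(0.96, array([255.4, 164.2]))]
carrier_ledge top [(0.71, array([230.8, 233.8]))]
```

View pics/v5.png

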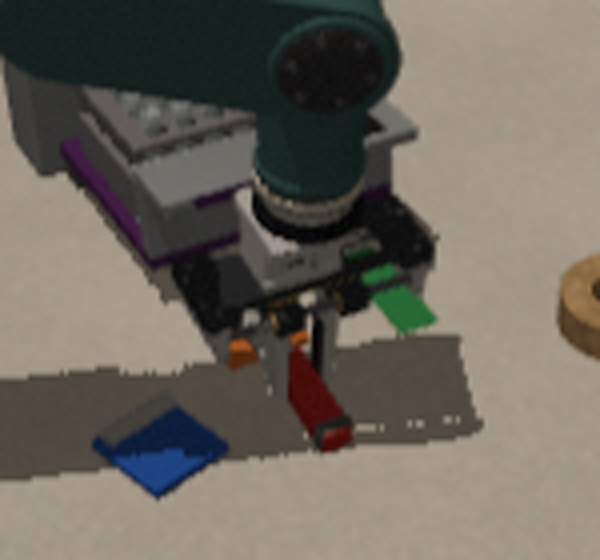

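The carrier is up (ledge row moved from 171 to 164 in the side view) and the handle's end is on the bench. Releasing now.

>>> apply_moves(commands=[[0,0,0,0,0.001,0,20],[0,0,0,0,0.001,0,40],[0,0,0,0,0.001,0,55],[0,0,0,0,0.001,0,60],[0,0,0,0,0.001,0,60]])

```text
time: 15.65
tool_pos: [0.4908, 0.0259, 0.0137]
ee_rot: [3.141, -0.138, 1.7]
wrist_force: [-0.3, -0.5, 0.1]
width: 0.054
finger_force: 0.0
```

>>> apply_moves(commands=[[0,0,0,0,-0.001,0.01,60],[0,0,0,0,-0.004,0.03,60],[0,0,0,0,-0.009,0.06,60],[0,0,0,0,-0.015,0.1,60],[0,0,0,0,-0.03,0.14,60]])

```text
time: 16.15
tool_pos: [0.4898, -0.0032, 0.1551]
ee_rot: [-3.141, -0.14, 1.701]
wrist_force: [0.3, -0.9, -0.9]
width: 0.0564
finger_force: 0.0
```

```bash
python3 - <<'E'
from h import *
np.set_printoptions(precision=4,suppress=True)
o=get_obs(); print(o["tool_pos"],o["ee_rot"],o["wrist_force"],o["width"],o["joint_positions"])
c={n:snap(n) for n in("side","top")}
for q in("carrier_ledge","bar_tip","shim","shim_nose"):
  for n in c: print(q,n,[(round(d["score"],2),np.round(d["pixel"],1),w(c[n],d["pixel"],0)[:2]) for d in place_of(n,q)[:3]])
E
```

```text
[ 0.4898 -0.0032  0.1551] [-3.1409 -0.1397  1.7012] [ 0.3015 -0.9308 -0.8678] 0.0564026581491881 [-0.2171 -0.0094  1.5773  0.1312  1.6217 -0.344 ]
carrier_ledge side []
carrier_ledge top []
bar_tip side [(0.64, array([228.1, 180. ]), array([0.4693, 0.2476]))]
bar_tip top []
shim side [(0.94, array([307.6, 309.5]), array([ 0.5071, -0.3291])), (0.86, array([233.5, 337.3]), array([ 0.315 , -0.3369])), (0.74, array([317.7, 367.3]), array([ 0.4659, -0.4745]))]
shim top [(0.69, array([362.4, 229.5]), array([ 0.5085, -0.3278])), (0.65, array([367.7, 291.8]), array([ 0.3139, -0.3446]))]
shim_nose side [(0.91, array([282.8, 380.9]), array([ 0.3833, -0.4752])), (0.59, array([331.7, 313. ]), array([ 0.558 , -0.3598])), (0.57, array([246.5, 354.6]), array([ 0.3298, -0.3892]))]
shim_nose top [(0.95, array([411.2, 270.9]), array([ 0.3824, -0.4816])), (0.81, array([384.9, 288. ]), array([ 0.3271, -0.3984])), (0.77, array([371.3, 211.9]), array([ 0.5658, -0.3561]))]
```

>>> apply_moves(commands=[[0,0,-0.1387,-0.004,-0.02,0.004,70],[0,0,-0.2774,-0.008,-0.04,0.008,70],[0,0,-0.416,-0.0125,-0.06,0.012,70],[0,0,-0.5547,-0.017,-0.08,0.016,70],[0,0,-0.693,-0.021,-0.0985,0.02,70]])

```text
time: 17.15
tool_pos: [0.4686, -0.1024, 0.1724]
ee_rot: [-3.139, -0.139, 1.001]
wrist_force: [0.1, -0.1, -0.0]
width: 0.0657
finger_force: 0.0
```

>>> apply_moves(commands=[[0,0,-0.1387,-0.004,-0.02,0,70],[0,0,-0.2774,-0.008,-0.04,0,70],[0,0,-0.416,-0.0125,-0.06,0,70],[0,0,-0.5547,-0.017,-0.08,0,70],[0,0,-0.693,-0.021,-0.0985,0,70]])

```text
time: 17.65
tool_pos: [0.4477, -0.2008, 0.1722]
ee_rot: [-3.14, -0.139, 0.308]
wrist_force: [-0.1, -0.3, 0.4]
width: 0.0659
finger_force: 0.0
```

>>> apply_moves(commands=[[0,0,-0.1387,-0.004,-0.02,0,70],[0,0,-0.2774,-0.008,-0.04,0,70],[0,0,-0.416,-0.0125,-0.06,0,70],[0,0,-0.5547,-0.017,-0.08,0,70],[0,0,-0.694,-0.021,-0.0985,0,70]])

```text
time: 18.15
tool_pos: [0.4267, -0.2992, 0.1722]
ee_rot: [-3.14, -0.138, -0.386]
wrist_force: [0.4, -0.6, -0.4]
width: 0.0657
finger_force: 0.0
```

>>> apply_moves(commands=[[-0.027,-0.067,0,0,0,-0.015,70],[-0.053,-0.134,0,0,0,-0.031,70],[-0.08,-0.2,0,0,0,-0.046,70],[-0.107,-0.267,0,0,0,-0.062,70],[-0.134,-0.334,0,0,0,-0.078,70]])

```text
time: 18.65
tool_pos: [0.4271, -0.2983, 0.094]
ee_rot: [-3.141, -0.501, -0.38]
wrist_force: [1.0, 0.2, -1.1]
width: 0.0656
finger_force: 0.0
```

```bash
python3 - <<'E'
from h import *
np.set_printoptions(precision=4,suppress=True)
o=get_obs(); print(o["tool_pos"],o["ee_rot"],o["width"],o["joint_positions"])
c={n:snap(n) for n in("side","top")}
for q in("carrier_ledge","carrier_edge","bar","stripe"):
  for n in c: print(q,n,[(round(d["score"],2),np.round(d["pixel"],1)) for d in place_of(n,q)[:1]])
for n in c:
  for d in masks_of(n,"shim")[:3]:
    ys,xs=np.nonzero(d["mask"]); P=np.array([w(c[n],p,.03 if n=="top" else .02)[:2] for p in np.c_[xs,ys]]).astype(np.float32)
    print(n,round(d["score"],2),cv2.minAreaRect(P*1000))
a=c["side"]["img"]
cv2.imwrite("pics/v6.png",cv2.resize(a[110:370,160:420],None,fx=2.3,fy=2.3,interpolation=cv2.INTER_CUBIC))
E
```

```text
[ 0.4271 -0.2983  0.094 ] [-3.1415 -0.5014 -0.3798] 0.06556536585345481 [-0.8755 -0.2735  2.0135  0.2808  0.9711  0.9667]
carrier_ledge side [(0.96, array([252.2, 163.5]))]
carrier_ledge top [(0.93, array([212.8, 210.8]))]
carrier_edge side [(0.91, array([249.3, 175.7]))]
carrier_edge top [(0.64, array([200.9, 217.7]))]
bar side [(0.7, array([245.2, 205.7]))]
bar top [(0.78, array([231.6, 234.4]))]
stripe side []
stripe top [(0.56, array([212.6, 201. ]))]
side 0.82 ((508.920654296875, -331.9991760253906), (55.32044982910156, 108.6353759765625), 68.81021118164062)
side 0.75 ((318.5135498046875, -340.48138427734375), (43.23907470703125, 123.6966323852539), 16.97530174255371)
side 0.64 ((466.4834899902344, -469.8916320800781), (165.35108947753906, 67.9820327758789), 1.7581932544708252)
top 0.91 ((459.923583984375, -473.83441162109375), (62.49051284790039, 160.20469665527344), 89.41763305664062)
top 0.7 ((520.1192016601562, 269.11993408203125), (240.40541076660156, 249.1759033203125), 10.410287857055664)
top 0.68 ((506.81268310546875, -331.1558837890625), (38.062034606933594, 113.48856353759766), 68.61521911621094)
```

View pics/v6.png

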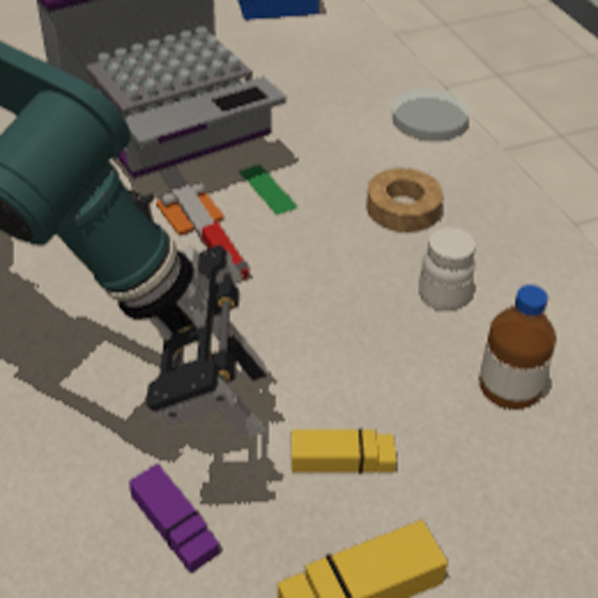

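The bar holds the carrier up: bar at side-crop px (195,205), stripe free at (268,190). The tool is lined up with the shim's tail at (292,450), so I'll grasp it now.

>>> apply_moves(commands=[[0,0,0,0.012,-0.005,-0.023,70],[0,0,0,0.024,-0.01,-0.046,70],[0,0,0,0.034,-0.0145,-0.065,70],[0,0,0,0.041,-0.0175,-0.078,70],[0,0,0,0.045,-0.019,-0.085,70]])

```text
time: 19.75
tool_pos: [0.4724, -0.3175, 0.0087]
ee_rot: [-3.141, -0.497, -0.38]
wrist_force: [0.4, 0.2, 0.2]
width: 0.0658
finger_force: 0.0
```

>>> apply_moves(commands=[[0,0,0,0,0,0,40],[0,0,0,0,0,0,0],[0,0,0,0,0,0,0],[0,0,0,0,0,0,0],[0,0,0,0,0,0,0]])

```text
time: 20.25
tool_pos: [0.4727, -0.318, 0.0114]
ee_rot: [3.142, -0.501, -0.38]
wrist_force: [-1.6, 3.0, 3.8]
width: 0.0356
finger_force: 29.9
```

>>> apply_moves(commands=[[0,0,0,0,0,0,0],[0,0,0,0,0,0,0],[0,0,0,0,0,0.01,0],[0,0,0,0,0,0.025,0],[0,0,0,0,0,0.045,0]])

```text
time: 20.75
tool_pos: [0.4709, -0.3169, 0.0538]
ee_rot: [-3.14, -0.495, -0.38]
wrist_force: [0.6, 0.2, -2.4]
width: 0.0358
finger_force: 29.9
```

>>> apply_moves(commands=[[0,0,0.1387,0.009,0.025,0.008,0],[0,0,0.2774,0.018,0.05,0.016,0],[0,0,0.416,0.0275,0.0745,0.024,0],[0,0,0.5547,0.0365,0.099,0.03,0],[0,0,0.693,0.046,0.1235,0.03,0]])

```text
time: 21.25
tool_pos: [0.5184, -0.1942, 0.0863]
ee_rot: [3.139, -0.5, 0.319]
wrist_force: [-1.0, -0.1, -1.8]
width: 0.0357
finger_force: 29.9
```

>>> apply_moves(commands=[[0,0,0.1387,0.009,0.025,0,0],[0,0,0.2774,0.018,0.05,0,0],[0,0,0.416,0.0275,0.0745,0,0],[0,0,0.5547,0.0365,0.099,0,0],[0,0,0.693,0.046,0.1235,0,0]])

```text
time: 21.75
tool_pos: [0.5641, -0.0707, 0.0848]
ee_rot: [-3.142, -0.498, 1.011]
wrist_force: [0.3, -0.4, -1.5]
width: 0.0355
finger_force: 29.9
```

>>> apply_moves(commands=[[0,0,0.1387,0.009,0.025,0,0],[0,0,0.2774,0.018,0.05,0,0],[0,0,0.416,0.0275,0.0745,0,0],[0,0,0.5547,0.0365,0.099,0,0],[0,0,0.694,0.046,0.1235,0,0]])

```text
time: 22.25
tool_pos: [0.6106, 0.0526, 0.0847]
ee_rot: [-3.141, -0.498, 1.704]
wrist_force: [0.1, 0.3, -1.3]
width: 0.0357
finger_force: 29.9
```

```bash
python3 - <<'E'
from h import *
np.set_printoptions(precision=4,suppress=True)
o=get_obs(); print(o["tool_pos"],o["ee_rot"],o["width"],o["joint_positions"],o["wrist_force"])
c={n:snap(n) for n in("side","top")}
for q,z in(("carrier_ledge",.11),("bar",0),("shim",.075),("shim_nose",.075)):
  for n in c: print(q,n,[(round(d["score"],2),np.round(d["pixel"],1),w(c[n],d["pixel"],z)) for d in place_of(n,q)[:4]])
for n,z in (("top",.105),):
  a=c[n]["img"]; hsv=cv2.cvtColor(a,cv2.COLOR_BGR2HSV).astype(int)
  m=(abs(hsv[...,0]-24)<5)&(hsv[...,1]>120)&(hsv[...,2]>80); m[:, 340:]=0; m[:150]=0
  ys,xs=np.nonzero(m); P=np.array([w(c[n],p,z)[:2] for p in np.c_[xs,ys]]).astype(np.float32); print(len(P),cv2.minAreaRect(P*1000))
cv2.imwrite("pics/v7.png",cv2.resize(np.hstack([c["side"]["img"][110:290,200:380],c["top"]["img"][130:310,170:350]]),None,fx=2.2,fy=2.2,interpolation=cv2.INTER_CUBIC))
E
```

```text
[0.6106 0.0526 0.0847] [-3.1409 -0.4977  1.7042] 0.03569623461479867 [-0.2652  0.3714  1.3576  0.4558  1.616  -0.4251] [ 0.1131  0.2783 -1.3391]
carrier_ledge side [(0.9, array([252.9, 162.9]), array([0.5342, 0.1634, 0.11  ]))]
carrier_ledge top [(0.66, array([210.8, 211.4]), array([0.535 , 0.1425, 0.11  ])), (0.54, array([199.3, 220.1]), array([0.508 , 0.1751, 0.11  ]))]
bar side [(0.92, array([246.1, 205.1]), array([0.4864, 0.1008, 0.    ])), (0.41, array([221.6, 153.3]), array([0.4918, 0.4132, 0.    ]))]
bar top [(0.98, array([230.1, 234.1]), array([0.4814, 0.0897, 0.    ]))]
shim side [(0.82, array([318.1, 365.7]), array([ 0.4465, -0.5062,  0.075 ])), (0.82, array([236.9, 336.5]), array([ 0.3136, -0.384 ,  0.075 ])), (0.52, array([282.2, 180. ]), array([0.605 , 0.0909, 0.075 ]))]
shim top [(0.89, array([232.1, 191.7]), array([0.6029, 0.0842, 0.075 ])), (0.74, array([366. , 290.8]), array([ 0.3158, -0.325 ,  0.075 ])), (0.67, array([408.4, 244.8]), array([ 0.4567, -0.4536,  0.075 ]))]
shim_nose side [(0.98, array([284. , 379.5]), array([ 0.372 , -0.5079,  0.075 ])), (0.76, array([248.4, 354.3]), array([ 0.3237, -0.4319,  0.075 ]))]
shim_nose top [(0.7, array([209.7, 190.7]), array([0.6038, 0.1523, 0.075 ])), (0.69, array([409.8, 269.6]), array([ 0.3823, -0.4569,  0.075 ])), (0.64, array([383.5, 285.1]), array([ 0.3341, -0.3774,  0.075 ])), (0.38, array([355.5, 160. ]), array([ 0.7147, -0.2923,  0.075 ]))]
452 ((603.2969360351562, 90.74906921386719), (39.08003616333008, 111.16320037841797), 11.54117202758789)
```

View pics/v7.png

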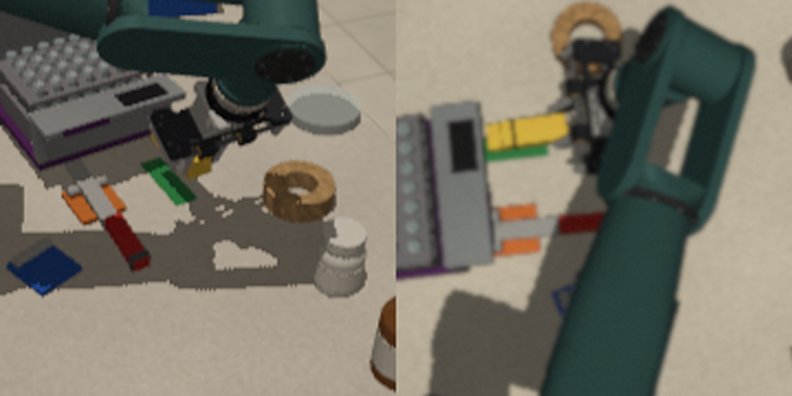

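>>> apply_moves(commands=[[0,0,0,0,0,-0.02,0],[0,0,0,0,0,-0.04,0],[0,0,0,0,0,-0.058,0],[0,0,0,0,0,-0.07,0],[0,0,0,0,0,-0.0745,0]])

```text
time: 23.25
tool_pos: [0.6091, 0.0527, 0.0112]
ee_rot: [-3.139, -0.502, 1.7]
wrist_force: [-7.2, -4.9, 15.2]
width: 0.0357
finger_force: 29.9
```

>>> apply_moves(commands=[[0,0,0,-0.001,0.007,0,0],[0,0,0,-0.002,0.014,0,0],[0,0,0,-0.0028,0.021,0,0],[0,0,0,-0.0037,0.028,0,0],[0,0,0,-0.0047,0.035,0,0]])

```text
time: 23.75
tool_pos: [0.606, 0.0882, 0.0113]
ee_rot: [3.14, -0.499, 1.701]
wrist_force: [0.4, -1.7, 1.3]
width: 0.036
finger_force: 29.9
```

>>> apply_moves(commands=[[0,0,0,-0.0007,0.005,0,0],[0,0,0,-0.0014,0.01,0,0],[0,0,0,-0.002,0.015,0,0],[0,0,0,-0.0027,0.02,0,0],[0,0,0,-0.0033,0.025,0,0]])

```text
time: 24.25
tool_pos: [0.6028, 0.1126, 0.0113]
ee_rot: [3.14, -0.499, 1.7]
wrist_force: [0.5, -4.9, 4.5]
width: 0.0358
finger_force: 30.0
```

```bash
python3 - <<'E'
from h import *
np.set_printoptions(precision=4,suppress=True)
o=get_obs(); print(o["tool_pos"],o["ee_rot"],o["joint_positions"],o["wrist_force"])
c={n:snap(n) for n in("side","top")}
for q,z in(("carrier_ledge",.11),("carrier_edge",.038),("bar",0),("shim",0),("shim_nose",0)):
  for n in c: print(q,n,[(round(d["score"],2),np.round(d["pixel"],1),w(c[n],d["pixel"],z)) for d in place_of(n,q)[:4]])
cv2.imwrite("pics/v8.png",cv2.resize(np.hstack([c["side"]["img"][130:230,220:320],c["top"]["img"][170:270,180:280]]),None,fx=4,fy=4,interpolation=cv2.INTER_CUBIC))
E
```

```text
[0.6028 0.1126 0.0113] [ 3.1403 -0.4989  1.7003] [-0.1765  0.4056  1.4699  0.4785  1.4433 -0.4106] [ 0.4999 -4.8835  4.5135]
carrier_ledge side [(0.58, array([252.9, 164.2]), array([0.532 , 0.1567, 0.11  ]))]
carrier_ledge top []
carrier_edge side [(0.19, array([381.5, 279.1]), array([ 0.7062, -0.3372,  0.038 ]))]
carrier_edge top [(0.8, array([196.3, 219.2]), array([0.5202, 0.1931, 0.038 ]))]
bar side [(0.66, array([244.8, 205.6]), array([ 0.4818,  0.0999, -0.    ]))]
bar top [(0.64, array([230. , 235.2]), array([0.4779, 0.0899, 0.    ]))]
shim side [(0.84, array([318.3, 368.3]), array([ 0.4662, -0.4771,  0.    ])), (0.68, array([238.3, 338.1]), array([ 0.3248, -0.3429,  0.    ])), (0.46, array([272.4, 187.1]), array([0.5968, 0.1573, 0.    ]))]
shim top [(0.84, array([367.5, 291.2]), array([ 0.3157, -0.344 ,  0.    ])), (0.63, array([215.2, 198.4]), array([0.5938, 0.1415, 0.    ]))]
shim_nose side [(0.72, array([284.2, 380.5]), array([ 0.3864, -0.4755,  0.    ])), (0.59, array([246.4, 354.6]), array([ 0.3296, -0.3891,  0.    ]))]
shim_nose top [(0.66, array([406.6, 268. ]), array([ 0.3911, -0.4672,  0.    ])), (0.58, array([382.7, 287.1]), array([ 0.3297, -0.3915,  0.    ]))]
```

View pics/v8.png

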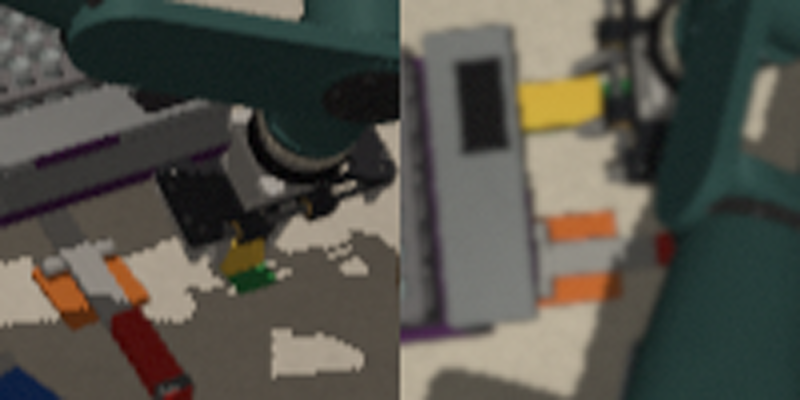

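>>> apply_moves(commands=[[0,0,0,-0.0007,0.0055,0,0],[0,0,0,-0.0014,0.011,0,0],[0,0,0,-0.0021,0.0165,0,0],[0,0,0,-0.0029,0.022,0,0],[0,0,0,-0.0036,0.0275,0,0]])

```text
time: 25.35
tool_pos: [0.5995, 0.1389, 0.0113]
ee_rot: [3.14, -0.497, 1.7]
wrist_force: [0.4, -6.7, 6.4]
width: 0.0359
finger_force: 30.0
```

```bash
python3 - <<'E'
from h import *
np.set_printoptions(precision=4,suppress=True)
o=get_obs(); print(o["tool_pos"],o["ee_rot"],o["wrist_force"])
t=o["tool_pos"][:2]; s=t-[.522,.186]; print("TCP station",s@[.9915,.13],s@[-.13,.9915])
c={n:snap(n) for n in("side","top")}
cv2.imwrite("pics/raw8s.png",c["side"]["img"])
for q,z in(("carrier_edge",.038),("shim",0)):
  for n in c: print(q,n,[(round(d["score"],2),np.round(d["pixel"],1),w(c[n],d["pixel"],z)) for d in place_of(n,q)[:4]])
# black line / yellow in side view
a=c["side"]["img"]; hsv=cv2.cvtColor(a,cv2.COLOR_BGR2HSV).astype(int)
m=(abs(hsv[...,0]-24)<5)&(hsv[...,1]>120)&(hsv[...,2]>60); m[230:]=0
ys,xs=np.nonzero(m); print(len(xs), xs.min(),xs.max(),ys.min(),ys.max())
for f in(.055,.073,.045): # predicted shim tail top-corner for insertions
  p=np.array([.522,.186])+.0694*np.array([.9915,.13])-f*np.array([-.13,.9915]); print(f,pr(c["side"],[*p,.03]),pr(c["side"],[*p,0]))
E
```

```text
[0.5995 0.1389 0.0113] [ 3.14   -0.4974  1.7   ] [ 0.3831 -6.6812  6.4291]
TCP station 0.07069145216383221 -0.05677956865206915
carrier_edge side [(0.73, array([247. , 177.2]), array([0.5204, 0.1911, 0.038 ]))]
carrier_edge top [(0.78, array([198.1, 222.8]), array([0.5092, 0.1871, 0.038 ]))]
shim side [(0.91, array([234.2, 338.4]), array([ 0.3157, -0.3402,  0.    ])), (0.89, array([318.4, 365.9]), array([ 0.4688, -0.4721,  0.    ])), (0.48, array([268.6, 183.3]), array([0.592 , 0.1813, 0.    ])), (0.27, array([331.9, 200.2]), array([ 0.7524,  0.0251, -0.    ]))]
shim top [(0.61, array([365.8, 290.5]), array([ 0.3178, -0.3386,  0.    ])), (0.59, array([409.9, 243.8]), array([ 0.4675, -0.4786,  0.    ])), (0.49, array([207.3, 198.9]), array([0.5914, 0.1665, 0.    ]))]
81 0 281 184 216
0.055 [274.4968 182.7996] [274.5144 189.9572]
0.073 [277.1233 185.7931] [277.1038 192.9702]
0.045 [273.0573 181.1589] [273.0948 188.3055]
```

>>> apply_moves(commands=[[0,0,0,-0.0002,0.0015,0,0],[0,0,0,-0.0004,0.003,0,0],[0,0,0,-0.0005,0.004,0,0],[0,0,0,-0.0005,0.004,0.001,30],[0,0,0,-0.0005,0.004,0.001,65]])

```text
time: 26.15
tool_pos: [0.5972, 0.1444, 0.0107]
ee_rot: [-3.139, -0.5, 1.699]
wrist_force: [-1.7, 0.3, 0.4]
width: 0.0408
finger_force: 0.0
```

>>> apply_moves(commands=[[0,0,0,0,0,0,65],[0,0,0,0,0,0,65],[0,0,0,0,0,0,65],[0,0,0,0.0006,-0.005,0.009,65],[0,0,0,0.002,-0.015,0.026,65]])

```text
time: 26.65
tool_pos: [0.5988, 0.1295, 0.0368]
ee_rot: [-3.137, -0.501, 1.699]
wrist_force: [0.5, -0.4, 0.3]
width: 0.0609
finger_force: 0.0
```

>>> apply_moves(commands=[[0,0,0,0.002,-0.014,0.026,65],[0,0,0,0.004,-0.029,0.052,65],[0,0,0,0.005,-0.043,0.08,65],[0,0,0,0.006,-0.065,0.1,65],[0,0,0,0.006,-0.09,0.12,65]])

```text
time: 27.15
tool_pos: [0.6063, 0.0385, 0.1599]
ee_rot: [3.14, -0.499, 1.702]
wrist_force: [-0.1, -0.5, -0.5]
width: 0.061
finger_force: 0.0
```

```bash
python3 - <<'E'
from h import *
np.set_printoptions(precision=4,suppress=True)
o=get_obs(); print(o["tool_pos"],o["ee_rot"],o["wrist_force"],o["joint_positions"])
c={n:snap(n) for n in("side","top")}
for q,z in(("carrier_ledge",.11),("bar",0),("shim",0)):
  for n in c: print(q,n,[(round(d["score"],2),np.round(d["pixel"],1),w(c[n],d["pixel"],z)) for d in place_of(n,q)[:3]])
S=np.array([.522,.186]);X=np.array([.9915,.13]);Y=np.array([-.13,.9915])
for n in c:
  a=c[n]["img"]; hsv=cv2.cvtColor(a,cv2.COLOR_BGR2HSV).astype(int)
  m=(abs(hsv[...,0]-24)<5)&(hsv[...,1]>120)&(hsv[...,2]>60); m[230:]=0; m[:,:190]=0;m[:,:]&=(np.arange(560)<300)[None]
  m=cv2.morphologyEx(m.astype(np.uint8),cv2.MORPH_OPEN,np.ones((2,2),np.uint8))
  ys,xs=np.nonzero(m)
  if len(xs):
    P=np.array([w(c[n],p,.03)[:2] for p in np.c_[xs,ys]]); q=P-S; print(n,len(xs),"xs",np.percentile(q@X,[1,50,99]),"ys",np.percentile(q@Y,[0,1,5,50,99]))
cv2.imwrite("pics/v9.png",cv2.resize(np.hstack([c["side"]["img"][130:230,220:320],c["top"]["img"][170:270,180:280]]),None,fx=4,fy=4,interpolation=cv2.INTER_CUBIC))
E
```

```text
[0.6063 0.0385 0.1599] [ 3.1396 -0.4988  1.7019] [-0.1284 -0.5491 -0.529 ] [-0.2896  0.3181  1.274   0.4604  1.7465 -0.3838]
carrier_ledge side [(0.61, array([253.7, 162.4]), array([0.5374, 0.1651, 0.11  ]))]
carrier_ledge top [(0.98, array([208.7, 210.8]), array([0.5366, 0.1488, 0.11  ]))]
bar side [(0.61, array([243.3, 204.6]), array([0.4788, 0.1063, 0.    ])), (0.33, array([227. , 181.2]), array([0.464 , 0.2425, 0.    ]))]
bar top [(0.72, array([231.7, 231.2]), array([0.4907, 0.0851, 0.    ]))]
shim side [(0.78, array([321.6, 368.5]), array([ 0.4727, -0.4801,  0.    ])), (0.7, array([269.2, 184.5]), array([0.5917, 0.1744, 0.    ])), (0.61, array([235.4, 339.6]), array([ 0.3174, -0.3442,  0.    ]))]
shim top [(0.97, array([363.4, 292. ]), array([ 0.3129, -0.3311,  0.    ])), (0.62, array([411.8, 244.7]), array([ 0.4649, -0.4846,  0.    ])), (0.53, array([205. , 201.7]), array([0.5822, 0.1733, 0.    ]))]
side 276 xs [0.0362 0.0599 0.0865] ys [-0.1009 -0.0994 -0.0949 -0.0506 -0.0006]
top 130 xs [0.0451 0.0635 0.0809] ys [-0.0749 -0.0746 -0.0732 -0.0571 -0.0404]
```

View pics/v9.png

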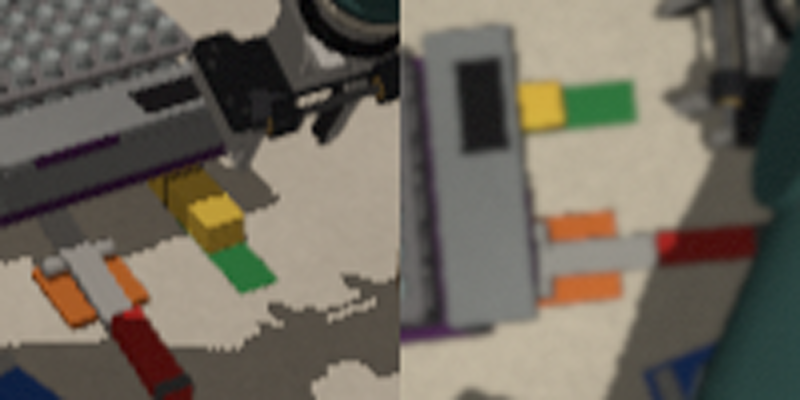

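The shim lies along the stripe with its tail about 74 mm in front of the edge, so it is in about 36 mm (black line at side-crop px (165,190), at the edge). Now I'll take the bar again.

>>> apply_moves(commands=[[-0.071,-0.0094,0,-0.023,-0.008,0,65],[-0.143,-0.0188,0,-0.046,-0.017,0,65],[-0.214,-0.028,0,-0.069,-0.025,0,65],[-0.286,-0.0376,0,-0.093,-0.033,0,65],[-0.357,-0.047,0,-0.1155,-0.0415,-0.005,65]])

```text
time: 28.05
tool_pos: [0.4897, -0.0019, 0.1527]
ee_rot: [3.141, -0.137, 1.702]
wrist_force: [-0.5, 0.9, 0.0]
width: 0.061
finger_force: 0.0
```

>>> apply_moves(commands=[[0,0,0,0,0.008,-0.04,65],[0,0,0,0,0.016,-0.08,65],[0,0,0,0,0.023,-0.11,65],[0,0,0,0,0.027,-0.132,65],[0,0,0,0,0.029,-0.141,65]])

```text
time: 28.55
tool_pos: [0.4877, 0.0281, 0.0083]
ee_rot: [-3.136, -0.141, 1.701]
wrist_force: [0.1, 0.6, -0.2]
width: 0.061
finger_force: 0.0
```

>>> apply_moves(commands=[[0,0,0,0,0,0,40],[0,0,0,0,0,0,0],[0,0,0,0,0,0,0],[0,0,0,0,0,0,0],[0,0,0,0,0,0,0]])

```text
time: 29.05
tool_pos: [0.4905, 0.0262, 0.0128]
ee_rot: [-3.141, -0.139, 1.7]
wrist_force: [-1.9, -0.5, 3.3]
width: 0.0253
finger_force: 30.0
```

>>> apply_moves(commands=[[0,0,0,0,0,0,0],[0,0,0,0,0,0,0],[0,0,0,0,0,0,0],[0,0,0,0,0,0,0],[0,0,0,0,0,0,0]])

```text
time: 29.55
tool_pos: [0.4904, 0.0262, 0.0127]
ee_rot: [3.141, -0.139, 1.701]
wrist_force: [-3.4, -1.9, 5.6]
width: 0.026
finger_force: 30.0
```

Gripped. Easing the carrier down.

>>> apply_moves(commands=[[-0.01,-0.0013,0,0,0,0.0011,0],[-0.02,-0.0026,0,0,0,0.0023,0],[-0.03,-0.0039,0,0,0,0.0034,0],[-0.04,-0.0052,0,0,0,0.0046,0],[-0.0496,-0.0065,0,0,-0.0001,0.0057,0]])

```text
time: 30.05
tool_pos: [0.4906, 0.0257, 0.0173]
ee_rot: [3.141, -0.087, 1.7]
wrist_force: [-1.8, -5.3, -1.8]
width: 0.0257
finger_force: 30.0
```

>>> apply_moves(commands=[[-0.012,-0.0016,0,0,0.0001,0.0014,0],[-0.024,-0.0032,0,0,0.0001,0.0028,0],[-0.036,-0.0047,0,0,0.0002,0.0042,0],[-0.048,-0.0063,0,0,0.0002,0.0056,0],[-0.0595,-0.0078,0,0,0.0003,0.0069,0]])

```text
time: 30.55
tool_pos: [0.4907, 0.0255, 0.0243]
ee_rot: [3.141, -0.026, 1.701]
wrist_force: [-0.1, -6.2, -0.2]
width: 0.026
finger_force: 30.0
```

>>> apply_moves(commands=[[-0.014,-0.002,0,0,0.0002,0.0016,0],[-0.028,-0.004,0,0,0.0004,0.0032,0],[-0.042,-0.0055,0,-0.0001,0.0006,0.0048,0],[-0.056,-0.0073,0,-0.0001,0.0008,0.0064,0],[-0.0694,-0.0091,0,-0.0001,0.0009,0.008,0]])

```text
time: 31.05
tool_pos: [0.4903, 0.0281, 0.0318]
ee_rot: [3.141, 0.041, 1.7]
wrist_force: [0.7, -2.5, -4.2]
width: 0.0257
finger_force: 30.0
```

>>> apply_moves(commands=[[-0.016,-0.002,0,0,0.0003,0.0018,0],[-0.032,-0.004,0,-0.0001,0.0006,0.0036,0],[-0.048,-0.006,0,-0.0001,0.001,0.0054,0],[-0.064,-0.008,0,-0.0002,0.0013,0.0072,0],[-0.0793,-0.0104,0,-0.0002,0.0017,0.009,0]])

```text
time: 31.55
tool_pos: [0.4902, 0.0298, 0.0412]
ee_rot: [3.141, 0.121, 1.7]
wrist_force: [-0.0, -1.4, -5.8]
width: 0.0259
finger_force: 30.0
```

```bash
python3 - <<'E'
from h import *
np.set_printoptions(precision=4,suppress=True)
o=get_obs(); print(o["tool_pos"],o["ee_rot"],o["wrist_force"],o["wrist_torque"])
c={n:snap(n) for n in("side","top")}
for q in("carrier_ledge","carrier_edge","shim"):
  for n in c: print(q,n,[(round(d["score"],2),np.round(d["pixel"],1)) for d in place_of(n,q)[:3]])
E
```

```text
[0.4902 0.0298 0.0412] [3.1411 0.1213 1.7004] [-0.0171 -1.4088 -5.8119] [ 0.0586  0.0907 -0.0046]
carrier_ledge side [(0.65, array([252.6, 166.9])), (0.38, array([270.1, 184.2]))]
carrier_ledge top []
carrier_edge side [(0.96, array([248.3, 179.6]))]
carrier_edge top [(0.66, array([198.8, 219.1]))]
shim side [(0.94, array([318. , 366.3])), (0.73, array([236.1, 338. ])), (0.61, array([269.2, 181.6]))]
shim top [(0.91, array([408.7, 245. ])), (0.78, array([365.8, 291.4])), (0.52, array([201.3, 200.2]))]
```

The carrier rests level on the shim and the bar is free. Drawing it out and laying it down.

>>> apply_moves(commands=[[0,0,0,0.001,-0.008,0.002,0],[0,0,0,0.0025,-0.018,0.0035,0],[0,0,0,0.004,-0.029,0.005,0],[0,0,0,0.005,-0.039,0.006,0],[0,0,0,0.0065,-0.05,0.0075,0]])

```text
time: 32.45
tool_pos: [0.4967, -0.0219, 0.0487]
ee_rot: [3.141, 0.121, 1.7]
wrist_force: [-0.1, 0.4, -7.3]
width: 0.0261
finger_force: 30.0
```

>>> apply_moves(commands=[[0,0,0,0.0013,-0.01,0.0015,0],[0,0,0,0.0026,-0.02,0.003,0],[0,0,0,0.0039,-0.03,0.0045,0],[0,0,0,0.005,-0.04,0.006,0],[0,0,0,0.0065,-0.05,0.0075,0]])

```text
time: 32.95
tool_pos: [0.5035, -0.0714, 0.0564]
ee_rot: [3.141, 0.121, 1.7]
wrist_force: [-0.4, -0.6, -8.7]
width: 0.0258
finger_force: 30.0
```

>>> apply_moves(commands=[[0.024,0.003,0,0.003,-0.02,0,0],[0.048,0.006,0,0.0055,-0.042,0,0],[0.071,0.009,0,0.008,-0.063,0,0],[0.095,0.0125,0,0.011,-0.084,0,0],[0.119,0.0156,0,0.0137,-0.1045,0,0]])

```text
time: 33.45
tool_pos: [0.5172, -0.1767, 0.0564]
ee_rot: [3.141, 0.0, 1.7]
wrist_force: [0.3, -0.2, -8.2]
width: 0.0258
finger_force: 30.0
```

>>> apply_moves(commands=[[0,0,0,0,0,-0.012,0],[0,0,0,0,0,-0.024,0],[0,0,0,0,0,-0.034,0],[0,0,0,0,0,-0.042,0],[0,0,0,0,0,-0.047,0]])

```text
time: 33.95
tool_pos: [0.5163, -0.174, 0.0078]
ee_rot: [-3.14, -0.001, 1.702]
wrist_force: [-0.7, -0.4, -7.6]
width: 0.0259
finger_force: 30.0
```

>>> apply_moves(commands=[[0,0,0,0,0,-0.001,0],[0,0,0,0,0,-0.002,0],[0,0,0,0,0,-0.003,0],[0,0,0,0,0,-0.004,0],[0,0,0,0,0,-0.005,0]])

```text
time: 34.45
tool_pos: [0.5174, -0.1752, 0.0047]
ee_rot: [3.14, 0.001, 1.7]
wrist_force: [1.0, 0.3, -7.8]
width: 0.0259
finger_force: 30.0
```

>>> apply_moves(commands=[[0,0,0,0,0,-0.0005,0],[0,0,0,0,0,-0.001,0],[0,0,0,0,0,-0.0015,0],[0,0,0,0,0,-0.002,0],[0,0,0,0,0,-0.002,0]])

```text
time: 34.95
tool_pos: [0.5173, -0.1751, 0.004]
ee_rot: [3.14, 0.001, 1.7]
wrist_force: [-4.9, 2.4, 4.2]
width: 0.0257
finger_force: 30.0
```

>>> apply_moves(commands=[[0,0,0,0,0,0,20],[0,0,0,0,0,0,40],[0,0,0,0,0,0,60],[0,0,0,0,0,0,70],[0,0,0,0,0,0,70]])

```text
time: 35.45
tool_pos: [0.5176, -0.1753, 0.0026]
ee_rot: [3.14, 0.001, 1.7]
wrist_force: [-0.0, 0.3, -0.9]
width: 0.0543
finger_force: 0.0
```

>>> apply_moves(commands=[[0,0,0,0,0,0.02,70],[0,0,0,-0.01,-0.01,0.05,70],[0,0,0,-0.03,-0.03,0.09,70],[0,0,0,-0.06,-0.06,0.13,70],[0,0,0,-0.09,-0.09,0.17,70]])

```text
time: 35.95
tool_pos: [0.4351, -0.2571, 0.1625]
ee_rot: [3.14, 0.001, 1.701]
wrist_force: [0.5, -1.1, 0.5]
width: 0.0657
finger_force: 0.0
```

```bash
python3 - <<'E'
from h import *
np.set_printoptions(precision=4,suppress=True)
c={n:snap(n) for n in("side","top")}
for q in("carrier_ledge","carrier_edge","bar","bar_tip"):
  for n in c: print(q,n,[(round(d["score"],2),np.round(d["pixel"],1),w(c[n],d["pixel"],0)[:2]) for d in place_of(n,q)[:2]])
cv2.imwrite("pics/v10.png",cv2.resize(c["side"]["img"][100:300,190:390],None,fx=2.9,fy=2.9,interpolation=cv2.INTER_CUBIC))
E
```

```text
carrier_ledge side [(0.71, array([253.8, 168.2]), array([0.5731, 0.2817]))]
carrier_ledge top [(0.97, array([211.8, 211.9]), array([0.5501, 0.1503]))]
carrier_edge side [(0.82, array([252. , 181.6]), array([0.5426, 0.2102])), (0.6, array([241.3, 199.9]), array([0.4798, 0.1307]))]
carrier_edge top [(0.64, array([200.5, 216.2]), array([0.5353, 0.1852]))]
bar side [(0.87, array([274.7, 250.4]), array([ 0.5017, -0.1147]))]
bar top [(0.78, array([297.4, 227.4]), array([ 0.509 , -0.1215]))]
bar_tip side [(0.68, array([253.7, 226.6]), array([ 0.4774, -0.0014]))]
bar_tip top [(0.66, array([261.3, 230.6]), array([ 0.4954, -0.0079]))]
```

View pics/v10.png

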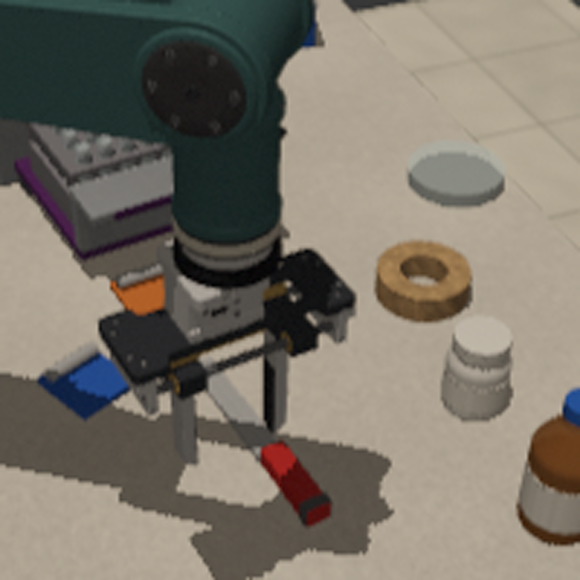

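>>> apply_moves(commands=[[0,0,0,-0.02,-0.02,0.02,70],[0,0,0,-0.04,-0.04,0.04,70],[0,0,0,-0.06,-0.06,0.06,70],[0,0,0,-0.08,-0.08,0.08,70],[0,0,0,-0.1,-0.1,0.1,70]])

```text
time: 36.95
tool_pos: [0.3352, -0.3566, 0.2608]
ee_rot: [3.141, -0.001, 1.702]
wrist_force: [0.9, 0.3, -0.3]
width: 0.0659
finger_force: 0.0
```

```bash
python3 - <<'E'
from h import *
np.set_printoptions(precision=4,suppress=True)
c={n:snap(n) for n in("side","top")}
for q in("carrier_ledge","carrier_edge","shim"):
  for n in c: print(q,n,[(round(d["score"],2),np.round(d["pixel"],1),w(c[n],d["pixel"],0)[:2]) for d in place_of(n,q)[:3]])
S=np.array([.522,.186]);X=np.array([.9915,.13]);Y=np.array([-.13,.9915])
for lab,g in(("sag",-.05),("level",0),("bar",.04)):
  p=[.2*(1-np.cos(g))-.045*np.cos(g)+.075*np.sin(g), .030+.245*np.sin(g)+.075*np.cos(g)]
  print(lab,p,pr(c["side"],[*(S+p[0]*Y),p[1]]))
hsv=cv2.cvtColor(c["top"]["img"],cv2.COLOR_BGR2HSV).astype(int)
m=(abs(hsv[...,0]-24)<5)&(hsv[...,1]>120)&(hsv[...,2]>60); m[230:]=0; m[:,:190]=0; m[:,300:]=0
m=cv2.morphologyEx(m.astype(np.uint8),cv2.MORPH_OPEN,np.ones((2,2),np.uint8)); ys,xs=np.nonzero(m)
P=np.array([w(c["top"],p,.03)[:2] for p in np.c_[xs,ys]])-S; print(len(P),np.percentile(P@X,[1,50,99]),np.percentile(P@Y,[1,50,99]))
E
```

```text
carrier_ledge side [(0.63, array([257.1, 166.7]), array([0.587 , 0.2861]))]
carrier_ledge top [(0.82, array([211.8, 210.9]), array([0.5533, 0.1505]))]
carrier_edge side [(0.72, array([247.7, 181.4]), array([0.5293, 0.2164])), (0.44, array([270. , 187.1]), array([0.5893, 0.1602]))]
carrier_edge top [(0.59, array([200.5, 216.8]), array([0.5334, 0.1851]))]
shim side [(0.95, array([316.8, 370. ]), array([ 0.4614, -0.4794])), (0.6, array([234. , 337.2]), array([ 0.3162, -0.337 ])), (0.58, array([270.9, 184.5]), array([0.597 , 0.1723]))]
shim top [(0.84, array([410.2, 243.2]), array([ 0.4695, -0.4796])), (0.53, array([366. , 292.6]), array([ 0.3113, -0.3393])), (0.5, array([203.2, 200.5]), array([0.5858, 0.1792]))]
sag [np.float64(-0.04844225149206761), np.float64(0.09266137305830627)] [253.8854 172.236 ]
level [np.float64(-0.045), np.float64(0.105)] [253.263  168.4504]
bar [np.float64(-0.04180482606794202), np.float64(0.11473739487529871)] [252.7001 165.3603]
112 [0.0451 0.0632 0.0819] [-0.0741 -0.0596 -0.0455]
```

The carrier is level and the shim's tail is unchanged at -74 mm. Handing in.

```bash
python3 -c "
from bench import *
print(close_job())"
```

```text
the job is handed in; nothing more can be done
None
```

The job is handed in, and no verdict came back. My last measurements put the carrier level on the shim, which is about 36 mm under the edge along the stripe, with the bar lying flat, clear of the carrier and the block. I viewed 11 pictures, one over the limit of 10.

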